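# Run a fingertip along the arc of vial caps and press them home

### The arm

A 6-joint arm with a two-finger parallel gripper is mounted at the origin on a cart in front of the work surface, level with it; the furniture and walls round the work are solid. World frame = base frame: x ahead of the robot, y to its left, z up, the work surface at z = 0. Lengths are in m, angles in rad, forces in N, time in s.
With the tool pointing down it reaches from about 0.375 to 0.9 m from the base axis. Payload 3.1 kg.
Tool frame: the origin (TCP) lies midway between the tips of the shut fingers; the grasp point (between the pads) lies 19 mm behind it; z points along the fingers, y is the line along which they close (so a half turn about z gives the same grasp; the last joint's range is limited). The gripper opens to 87 mm and grips with 3 to 60 N. Pads are 19 mm wide; open, the fingers measure 117 mm over their backs; the gripper's body (75 mm by 190 mm) begins 51 mm behind the grasp point.
Start: joints at [1.012, 0.527, 1.433, -0, 1.181, -0.178], TCP at [0.232, 0.58, 0.186] pointing down, gripper open.
Joint ranges: [-3.08, 3.08], [-0.75, 2.2], [0.22, 2.44], [-1.43, 4.57], [0, 2.65], [-2.85, 2.85]. Speed limits (rad/s): [2.79, 2.79, 3.14, 3.14, 3.14, 3.14].

### API

Orientations are given as [roll, pitch, yaw] about the fixed x, y, z axes, in that order (R = Rz(yaw) Ry(pitch) Rx(roll)).
In Python, from workcell import robot gives the robot as it stands.
- The arm moves only by the tool move_arm, never from a script. Its argument "rows" is a list of rows, each a list of 6 numbers: the shift along the tool's x, y, z in cm, then the turn, a rotation vector about the tool's x, y, z in rad. In form: [[x, y, z, wx, wy, wz], ...]. A call has 1 to 5 rows; each row shifts and turns the commanded pose from where the row before left it, along the tool's axes as they then stand; what a row does not reach is not made up. A row lasts 1/12 s, in which the tool goes at most 41.7 mm and 7.16 degrees, less where a joint would pass 70% of its speed; a pose out of reach is approached as far as the arm can. A call with a gripper value outside its range is refused whole. "grip" is the closure in counts, from 0 (fully open) to 255 (shut), set as the call begins (left out, the last holds). The fingers move at their own pace and stop on an object; the grip force is fixed at half the most. Time passes only in rows, so rows that do not move let the fingers close. It gives the time, the measured TCP pose, the force, the opening and the grip force at its end, in the units of the state.
- robot.get_obs(): the state, without advancing time (a new reading comes with each control period).
- robot.camera(name): name is "scene" or "top" or "wrist"; returns a dict with "image" (384x512x3 uint8, red, green, blue), "fx", "fy", "cx", "cy" (pixels), "eye" and "rotation" of the camera in the world. Camera axes: x right, y down, z forward; pixel columns grow to the right and rows downward; lengths in m; the calibration is good to about 2 mm. A picture is of the moment at which its call begins. There is no depth.
- robot.job_done(): hands the job in; it is judged then, once.
The state is a dict: "clock": time; "q": joint angles; "qd": joint speeds; "joint_efforts": joint torques, N m; "position": TCP position; "tcp_rot": TCP orientation; "ft_force": force on the tool from outside, world axes, zero at the start; "torque": the same for the moment, N m; "grip_width": opening from 0.0 (shut) to 1.0 (fully open); "grip_force": force on a finger pad.
Only numpy, scipy, OpenCV 4.12 (cv2) and the standard library are available. Lean on these libraries where they do the work, as an engineer would, in place of code of your own. Each camera call takes 0.05 s, during which the arm holds its last target. There are 200 camera calls.

### The job

The blue caps of the C-shaped vial tray have worked loose and stand proud. Starting at the cap beside the yellow tab, follow the arc with the fingertips to its other end and gently press each cap fully home in turn, skipping none. Do not shove or lift the tray and leave the bottles and the cell standing where they are; finish with the hand clear.

Things in the scene. Friction and masses are not known exactly. Their poses are not given: they have to be found in the camera images.
- tray: C-shaped grey vial tray, loose, 0.9 kg, deck top 32 mm high. Origin on the worktop in the open middle of the C; z up; the C opens to its -x. Caps 1 to 6 sit on an arc of radius 95 mm round the origin, at -75, -45, -15, 15, 45, 75 degrees counterclockwise from its x axis; plates from 74 to 116 mm out. The flat yellow tab (22 x 26 mm, not above the deck) sticks out past cap 1.
- cap_1 (a joint): How far cap 1 is pressed in, m: 0 = standing fully proud (dome top 41 mm above the worktop), 0.005 = fully home against its stop (dome top 36 mm). It starts between 0 and 0.001, moves straight down against a steady friction of about 4 N, does not spring back and stays where it is left.
- cap_1_top (a point): Top centre of the blue domed push-in cap 1 (24 mm across; cap 1 is beside the yellow tab, then counted along the arc; neighbours are 49 mm apart). It goes down with the cap.
- cap_2 (a joint): How far cap 2 is pressed in, m: 0 = standing fully proud (dome top 41 mm above the worktop), 0.005 = fully home against its stop (dome top 36 mm). It starts between 0 and 0.001, moves straight down against a steady friction of about 4 N, does not spring back and stays where it is left.
- cap_2_top (a point): Top centre of the blue domed push-in cap 2 (24 mm across; cap 1 is beside the yellow tab, then counted along the arc; neighbours are 49 mm apart). It goes down with the cap.
- cap_3 (a joint): How far cap 3 is pressed in, m: 0 = standing fully proud (dome top 41 mm above the worktop), 0.005 = fully home against its stop (dome top 36 mm). It starts between 0 and 0.001, moves straight down against a steady friction of about 4 N, does not spring back and stays where it is left.
- cap_3_top (a point): Top centre of the blue domed push-in cap 3 (24 mm across; cap 1 is beside the yellow tab, then counted along the arc; neighbours are 49 mm apart). It goes down with the cap.
- cap_4 (a joint): How far cap 4 is pressed in, m: 0 = standing fully proud (dome top 41 mm above the worktop), 0.005 = fully home against its stop (dome top 36 mm). It starts between 0 and 0.001, moves straight down against a steady friction of about 4 N, does not spring back and stays where it is left.
- cap_4_top (a point): Top centre of the blue domed push-in cap 4 (24 mm across; cap 1 is beside the yellow tab, then counted along the arc; neighbours are 49 mm apart). It goes down with the cap.
- cap_5 (a joint): How far cap 5 is pressed in, m: 0 = standing fully proud (dome top 41 mm above the worktop), 0.005 = fully home against its stop (dome top 36 mm). It starts between 0 and 0.001, moves straight down against a steady friction of about 4 N, does not spring back and stays where it is left.
- cap_5_top (a point): Top centre of the blue domed push-in cap 5 (24 mm across; cap 1 is beside the yellow tab, then counted along the arc; neighbours are 49 mm apart). It goes down with the cap.
- cap_6 (a joint): How far cap 6 is pressed in, m: 0 = standing fully proud (dome top 41 mm above the worktop), 0.005 = fully home against its stop (dome top 36 mm). It starts between 0 and 0.001, moves straight down against a steady friction of about 4 N, does not spring back and stays where it is left.
- cap_6_top (a point): Top centre of the blue domed push-in cap 6 (24 mm across; cap 1 is beside the yellow tab, then counted along the arc; neighbours are 49 mm apart). It goes down with the cap.
- dropper_bottle: Brown dropper bottle with green top, 28 mm across, 69 mm tall, standing loose in the middle of the C. Origin at the centre of its underside, z up. Leave alone.
- sample_cell: Clear open square sample cell, 28 x 28 x 66 mm, standing loose just outside the arc. Origin at the centre of its underside, z up. Leave alone.
- white_bottle: White dropper bottle, 28 mm across, 64 mm tall, standing loose just outside the arc. Origin at the centre of its underside, z up. Leave alone.

How it is judged:
By the outcome, as a careful person would: the job done as asked, in the order asked, and still so for the second after the job is handed in, with the robot touching nothing.
It also fails if it takes over 48 s, if anything falls off the work surface, if the arm or the gripper's body presses on something with over 40 N, if the wrist force passes 120 N, or if a joint passes its speed limit or range.

## Working session

There is one attempt and no reset: what is moved stays moved. The work goes in short steps, Python scripts to look and compute and a tool call to move; the robot and the scene stay as the last step left them, time stands still between calls to the robot, and variables do not carry over. Pictures are saved under pics/ and viewed, at most 10 in all, crops included, and the job is handed in when it is done.

Besides the shell and the picture viewer there is one more tool, called by a JSON object that holds its "name" and its "arguments", one argument or row to a line. move_arm: Moves the arm, as the interface text tells. Its arguments: {"type":"object","properties":{"rows":{"type":"array"},"grip":{"type":"number"}},"required":["rows"]}

```bash
mkdir -p pics; ls; cat > h.py <<'E'
import numpy as np, cv2
from workcell import robot
def ray(c,u,v,z):
    d=np.array(c['rotation'])@np.array([(u-c['cx'])/c['fx'],(v-c['cy'])/c['fy'],1.0])
    e=np.array(c['eye']); return e+d*(z-e[2])/d[2]
def blobs(im,lo,hi,amin=20):
    m=cv2.inRange(cv2.cvtColor(im,cv2.COLOR_RGB2HSV),lo,hi)
    n,l,s,ce=cv2.connectedComponentsWithStats(m)
    return [(ce[i],s[i]) for i in range(1,n) if s[i][4]>=amin]
E
python3 - <<'E'
from h import *
o=robot.get_obs(); print({k:np.round(o[k],3) for k in ('clock','q','position','tcp_rot','ft_force')})
ims=[]
for n in ('top','scene'):
    c=robot.camera(n); im=c['image']; ims.append(im)
    print(n,np.round(c['eye'],3),c['fx'],np.round(c['rotation'],2).tolist())
    for col,lo,hi in (('blue',(100,100,50),(130,255,255)),('yel',(20,100,80),(35,255,255))):
        for ce,s in blobs(im,lo,hi): print(col,np.round(ce,1),s,np.round(ray(c,*ce,0.038),4))
    cv2.imwrite(f'pics/{n}.png',im[:,:,::-1])
E
```

```text
pics
{'clock': np.float64(0.0), 'q': array([ 1.012,  0.528,  1.434, -0.   ,  1.181, -0.178]), 'position': array([0.232, 0.58 , 0.185]), 'tcp_rot': array([-3.139, -0.   ,  2.761]), 'ft_force': array([-0.951,  0.182,  0.36 ])}
top [0.425 0.066 0.995] 412.1035418148362 [-3.0, -0.02, -1.58]Traceback (most recent call last):
  File "<stdin>", line 8, in <module>
  File "h.py", line 5, in ray
    e=np.array(c['eye']); return e+d*(z-e[2])/d[2]
                                              ~^^^
IndexError: invalid index to scalar variable.
```

```bash
sed -i "s/np.array(c\['rotation'\])@/Rotation.from_euler('xyz',c['rotation']).as_matrix()@/; 1a from scipy.spatial.transform import Rotation" h.py
python3 - <<'E'
from h import *
for n in ('top','scene'):
    c=robot.camera(n); im=c['image']
    print(n,np.round(c['eye'],3),c['fx'],np.round(c['rotation'],2).tolist())
    for col,lo,hi in (('blue',(100,100,50),(130,255,255)),('yel',(20,100,80),(35,255,255))):
        for ce,s in blobs(im,lo,hi): print(col,np.round(ce,1),s,np.round(ray(c,*ce,0.038),4))
    cv2.imwrite(f'pics/{n}.png',im[:,:,::-1])
E
```

```text
top [0.425 0.066 0.995] 412.1035418148362 [-3.0, -0.02, -1.58]
blue [249.5 216.9] [    0    65   499   257 89379] [0.4921 0.0699 0.038 ]
blue [45.8 94.7] [ 33  84  28  21 409] [0.7865 0.5579 0.038 ]
blue [296.8  91.5] [291  90  12   4  31] [ 0.7968 -0.0453  0.038 ]
blue [261.9  94.8] [255  92  13   8  43] [0.7881 0.0396 0.038 ]
blue [332.4 168.5] [328 164  10  10  81] [ 0.6063 -0.1267  0.038 ]
blue [347.4 183.3] [343 179  10  10  79] [ 0.5708 -0.161   0.038 ]
blue [352.9 203.3] [348 199  11  10  82] [ 0.5232 -0.1723  0.038 ]
blue [347.6 223.4] [343 219  10  10  83] [ 0.4762 -0.1583  0.038 ]
blue [333.1 238.3] [328 234  11  10  85] [ 0.4421 -0.1232  0.038 ]
blue [312.6 243.4] [308 239  10  10  84] [ 0.4306 -0.0755  0.038 ]
blue [130. 263.] [113 259  34   9  62] [0.3883 0.3413 0.038 ]
yel [394.7 102.4] [ 356   73   78   58 3320] [ 0.7699 -0.2839  0.038 ]
yel [300.1 243.2] [296 238  10  12  96] [ 0.4313 -0.0465  0.038 ]
scene [ 0.034 -0.462  0.475] 428.2932041465203 [-2.09, 0.01, -0.79]
blue [198.2  21. ] [192   0  12  45  86] [2.0342 2.0826 0.038 ]
blue [290.7  63.7] [195   0 154  93 502] [1.4908 0.7669 0.038 ]
blue [275.1  26.6] [271  23   9   9  29] [2.1995 1.5041 0.038 ]
blue [265.8  52.5] [255  48  25   8  33] [1.5877 1.0074 0.038 ]
blue [190.2  91.4] [180  86  22  11 107] [0.9345 0.7589 0.038 ]
blue [81.1 94.8] [ 61  89  40  14 120] [0.6502 1.0113 0.038 ]
blue [265.5 258.1] [    0    97   512   287 74824] [ 0.4351 -0.0817  0.038 ]
blue [352.8 163.8] [349 161   8   7  42] [0.8294 0.012  0.038 ]
blue [108.6 194.8] [104 188  10  14  23] [0.3622 0.295  0.038 ]
blue [354.  242.8] [347 238  15  11 125] [ 0.5696 -0.162   0.038 ]
blue [343.7 258.5] [336 253  16  12 144] [ 0.5219 -0.1738  0.038 ]
blue [319.1 268.4] [312 263  16  12 149] [ 0.4746 -0.1602  0.038 ]
yel [464.4 223.1] [ 413  188   99   86 3764] [ 0.7583 -0.2727  0.038 ]
yel [248.6 253.5] [240 248  20  13 122] [ 0.4246 -0.0531  0.038 ]
```

View pics/top.png

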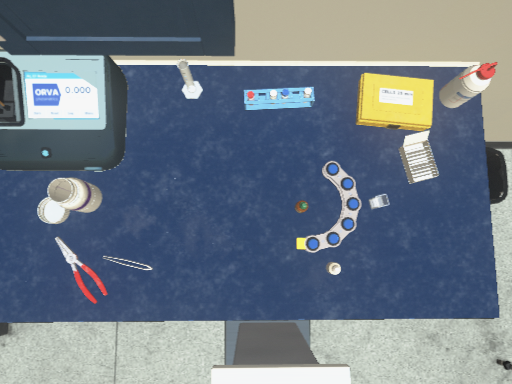

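View pics/scene.png

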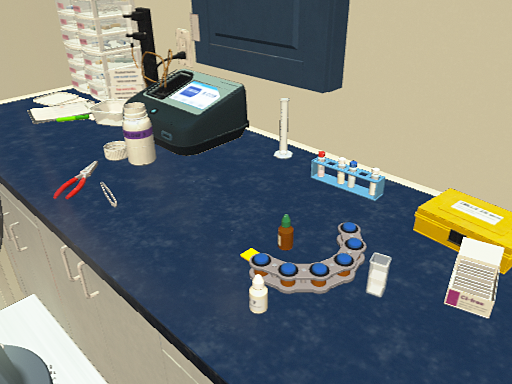

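The top view shows the caps running from cap 1 at (313,243), beside the yellow tab at (300,243), round to cap 6 at (332,168). The brown bottle is near (302,207), the cell near (379,201) and the white bottle near (334,268). The scene view agrees. I'll shut the fingers and square the tool up with the world axes.

{"name": "move_arm", "arguments": {
  "rows": [
    [0,0,0,0,0,-0.095],
    [0,0,0,0,0,-0.095],
    [0,0,0,0,0,-0.095],
    [0,0,0,0,0,-0.095],
    [0,0,0,0,0,0]
  ],
  "grip": 255
}}

```text
clock: 0.57
position: [0.2321, 0.5799, 0.1852]
tcp_rot: [-3.141, -0.0, -3.141]
ft_force: [0.3, 0.6, 0.3]
grip_width: 0.708
grip_force: 0.0
```

```bash
cat >> h.py <<'E'
def fit(P):
    # rigid fit of cap arc in tray frame
    a=np.radians([-75,-45,-15,15,45,75]); Q=.095*np.c_[np.cos(a),np.sin(a)]
    pm,qm=P.mean(0),Q.mean(0); U,_,Vt=np.linalg.svd((Q-qm).T@(P-pm)); R=(U@Vt).T
    t=pm-R@qm; F=Q@R.T+t; return F,t,np.degrees(np.arctan2(R[1,0],R[0,0])),P-F
E
python3 - <<'E'
from h import *
o=robot.get_obs(); print(np.round(o['position'],4),np.round(o['tcp_rot'],3),o['grip_width'])
P=np.array([[.4306,-.0755],[.4421,-.1232],[.4762,-.1583],[.5232,-.1723],[.5708,-.161],[.6063,-.1267]])
for x in fit(P): print(np.round(x,4))
E
```

```text
[0.2321 0.5799 0.1852] [-3.141 -0.    -3.141] 0.708168428930845
[[ 0.4304 -0.0753]
 [ 0.442  -0.1231]
 [ 0.476  -0.1586]
 [ 0.5232 -0.1724]
 [ 0.571  -0.1608]
 [ 0.6065 -0.1268]]
[ 0.5254 -0.0775]
-106.2996
[[ 0.0002 -0.0002]
 [ 0.0001 -0.0001]
 [ 0.0002  0.0003]
 [-0.      0.0001]
 [-0.0002 -0.0002]
 [-0.0002  0.0001]]
```

{"name": "move_arm", "arguments": {
  "rows": [
    [-2.4,-3.2,0,0,0,0],
    [-2.4,-3.2,0,0,0,0],
    [-2.4,-3.2,0,0,0,0],
    [-2.4,-3.2,0,0,0,0],
    [-2.4,-3.2,0,0,0,0]
  ]
}}

```text
clock: 0.98
position: [0.3526, 0.4186, 0.1856]
tcp_rot: [-3.141, -0.0, 3.139]
ft_force: [0.2, 0.4, -0.4]
grip_width: 0.324
grip_force: 0.0
```

{"name": "move_arm", "arguments": {
  "rows": [
    [-0.6,-3.8,0,0,0,0],
    [-0.6,-3.8,0,0,0,0],
    [-0.6,-3.8,0,0,0,0],
    [-0.6,-3.8,0,0,0,0],
    [-0.6,-3.8,0,0,0,0]
  ]
}}

```text
clock: 1.4
position: [0.3818, 0.2284, 0.1857]
tcp_rot: [3.142, 0.0, 3.138]
ft_force: [0.4, -0.4, -0.1]
grip_width: 0.019
grip_force: 0.0
```

{"name": "move_arm", "arguments": {
  "rows": [
    [-0.6,-3.8,0,0,0,0],
    [-0.6,-3.8,0,0,0,0],
    [-0.6,-3.8,0,0,0,0],
    [-0.6,-3.8,0,0,0,0],
    [-0.6,-3.8,0,0,0,0]
  ]
}}

```text
clock: 1.82
position: [0.4117, 0.0383, 0.1858]
tcp_rot: [3.142, 0.0, 3.138]
ft_force: [0.7, 0.2, 0.6]
grip_width: 0.004
grip_force: 0.0
```

{"name": "move_arm", "arguments": {
  "rows": [
    [-0.6,-3.8,0,0,0,0],
    [-0.6,-3.8,0,0,0,0],
    [-0.6,-3.8,0,0,0,0],
    [0,0,0,0,0,0],
    [0,0,0,0,0,0]
  ]
}}

```text
clock: 2.23
position: [0.4302, -0.076, 0.1856]
tcp_rot: [3.142, 0.0, 3.134]
ft_force: [-0.8, 0.8, -0.1]
grip_width: 0.003
grip_force: 0.0
```

```bash
python3 - <<'E'
from h import *
o=robot.get_obs(); print(np.round(o['position'],4),np.round(o['tcp_rot'],3),o['grip_width'],o['ft_force'],np.round(o['q'],2))
c=robot.camera('wrist'); im=c['image']; print(c['eye'],c['rotation'])
for ce,s in blobs(im,(100,150,80),(130,255,255),100): print(np.round(ce,1),s,np.round(ray(c,*ce,0.038),4))
cv2.imwrite('pics/w1.png',im[:,:,::-1])
E
```

```text
[ 0.4302 -0.076   0.1856] [3.142 0.    3.134] 0.003408849208571962 [-0.81337079  0.76341939 -0.14404776] [-0.43  0.27  1.88  0.    0.98 -2.  ]
[ 0.35831966 -0.07553162  0.38431784] [ 2.87941055e+00 -4.00970111e-04  1.56234103e+00]
[368.1  31.9] [361  24  16  19 104] [0.2739 0.0518 0.038 ]
[296.6  46.1] [276  35  40  27 257] [ 0.2869 -0.0233  0.038 ]
[322.9  70.1] [303  57  43  26 353] [0.311  0.0061 0.038 ]
[261.1  71.2] [249  61  24  22 200] [ 0.3115 -0.0612  0.038 ]
[325.9  89.9] [311  84  33  13 160] [0.3315 0.0106 0.038 ]
[160.8 109.5] [148  99  28  25 224] [ 0.3508 -0.174   0.038 ]
[295.5 118.2] [279 100  39  36 437] [ 0.3616 -0.0221  0.038 ]
[ 45.5 115.7] [ 31 107  36  18 115] [ 0.3564 -0.305   0.038 ]
[ 10.7 117.1] [  0 109  24  17 121] [ 0.3576 -0.3447  0.038 ]
[258.7 125.6] [253 112  11  26 105] [ 0.3693 -0.0638  0.038 ]
[393.5 148.8] [386 141  18  17 105] [0.397  0.0932 0.038 ]
[197.  158.8] [187 144  23  29 128] [ 0.4067 -0.1362  0.038 ]
[ 94.3 157.9] [ 77 149  30  20 131] [ 0.4047 -0.2567  0.038 ]
[351.1 162.5] [344 152  15  24 101] [0.4126 0.0451 0.038 ]
[249.1 177. ] [240 168  19  19 288] [ 0.429  -0.0752  0.038 ]
[209.9 186.5] [201 178  19  18 278] [ 0.4403 -0.1226  0.038 ]
[353.5 192.6] [341 185  32  20 160] [0.4494 0.051  0.038 ]
[131.4 205.7] [113 193  32  32 261] [ 0.4637 -0.2197  0.038 ]
[268.2 209.8] [257 198  22  25 168] [ 0.4703 -0.052   0.038 ]
[ 39.3 228.2] [ 10 205  56  44 606] [ 0.492  -0.3381  0.038 ]
[182.5 213.2] [174 205  18  18 258] [ 0.4739 -0.1578  0.038 ]
```

View pics/w1.png

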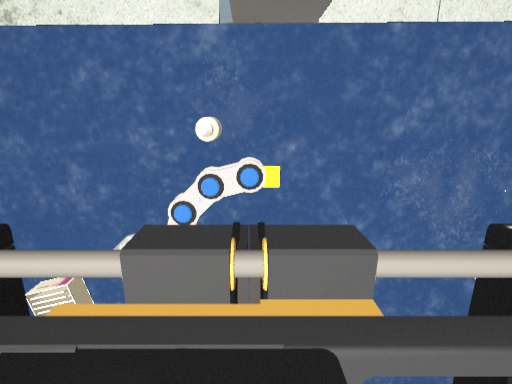

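The wrist view shows cap 1 at (249,177) beside the yellow tab at (271,177). It lies within 2 mm of the top-view estimate, so I'll go down.

{"name": "move_arm", "arguments": {
  "rows": [
    [0,0,3.4,0,0,0],
    [0,0,3.4,0,0,0],
    [0,0,3.4,0,0,0],
    [0,0,3.3,0,0,0],
    [0,0,0,0,0,0]
  ]
}}

```text
clock: 2.7
position: [0.4249, -0.0703, 0.0457]
tcp_rot: [3.136, -0.013, -3.141]
ft_force: [-0.7, 0.5, -0.2]
grip_width: 0.007
grip_force: 0.0
```

{"name": "move_arm", "arguments": {
  "rows": [
    [0,0,0.2,0,0,0],
    [0,0,0.2,0,0,0],
    [0,0,0.2,0,0,0],
    [0,0,0.2,0,0,0],
    [0,0,0.1,0,0,0]
  ]
}}

```text
clock: 3.12
position: [0.4308, -0.0743, 0.0431]
tcp_rot: [-3.14, 0.003, 3.141]
ft_force: [-0.4, -0.1, -0.1]
grip_width: 0.004
grip_force: 0.0
```

{"name": "move_arm", "arguments": {
  "rows": [
    [0,0,0,0,0,0],
    [0,0,0,0,0,0],
    [0,0,0.1,0,0,0],
    [0,0,0.1,0,0,0],
    [0,0,0,0,0,0]
  ]
}}

```text
clock: 3.53
position: [0.4296, -0.074, 0.0396]
tcp_rot: [3.142, -0.0, 3.141]
ft_force: [-0.1, -0.5, -0.3]
grip_width: 0.005
grip_force: 0.0
```

{"name": "move_arm", "arguments": {
  "rows": [
    [0,-0.1,0.1,0,0,0],
    [0,0,0.1,0,0,0],
    [0,0,0,0,0,0]
  ]
}}

```text
clock: 3.78
position: [0.4296, -0.075, 0.0374]
tcp_rot: [3.141, -0.0, 3.141]
ft_force: [0.4, 0.7, 0.3]
grip_width: 0.004
grip_force: 0.0
```

```bash
python3 - <<'E'
from h import *
o=robot.get_obs(); print(np.round(o['position'],4),np.round(o['ft_force'],2))
c=robot.camera('scene'); im=c['image'][220:300,215:375]
cv2.imwrite('pics/s2.png',cv2.resize(im[:,:,::-1],None,fx=5,fy=5,interpolation=cv2.INTER_CUBIC))
E
```

```text
[ 0.4296 -0.075   0.0374] [0.39 0.73 0.31]
```

View pics/s2.png

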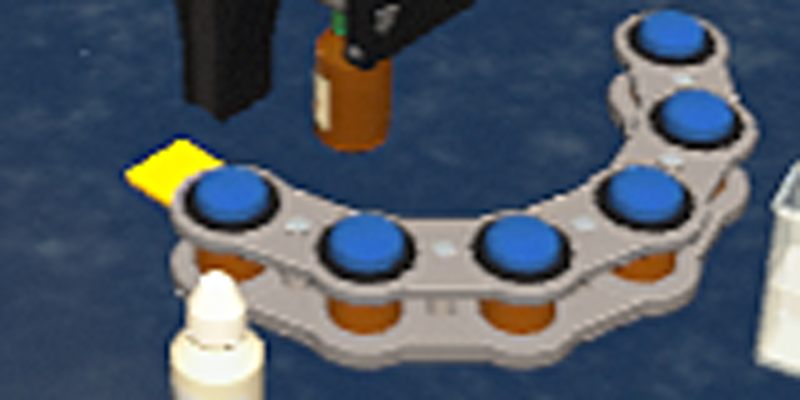

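The close crop shows cap 1 at (232,195), still proud, with a black fingertip above or behind it at (225,115). That disagrees with the TCP reading, so I'll look wider before going on.

```bash
python3 - <<'E'
from h import *
o=robot.get_obs(); print(np.round(o['position'],4),np.round(o['tcp_rot'],3),np.round(o['q'],3),o['grip_width'])
c=robot.camera('scene'); t=robot.camera('top')
def proj(c,p):
    q=Rotation.from_euler('xyz',c['rotation']).as_matrix().T@(np.array(p)-c['eye']); return np.round([c['fx']*q[0]/q[2]+c['cx'],c['fy']*q[1]/q[2]+c['cy']],1)
for p in ([.43,-.075,.037],[.43,-.075,.06],[.43,-.03,.037],[.5,-.075,.037]): print(p,proj(c,p),proj(t,p))
f=lambda im:cv2.resize(im[:,:,::-1],None,fx=2.5,fy=2.5,interpolation=cv2.INTER_CUBIC)
cv2.imwrite('pics/s3.png',np.hstack([f(c['image'][70:310,200:360]),f(t['image'][130:370,240:400])]))
E
```

```text
[ 0.4296 -0.0749  0.0375] [ 3.141 -0.     3.141] [-0.43   0.559  2.026  0.     0.557 -2.   ] 0.008344462345081134
[0.43, -0.075, 0.037] [260.4 258.2] [312.3 243.7]
[0.43, -0.075, 0.06] [260.3 246.8] [313.8 243.6]
[0.43, -0.03, 0.037] [241.3 246.7] [292.9 243.8]
[0.5, -0.075, 0.037] [288.5 239.9] [311.7 213.4]
```

View pics/s3.png

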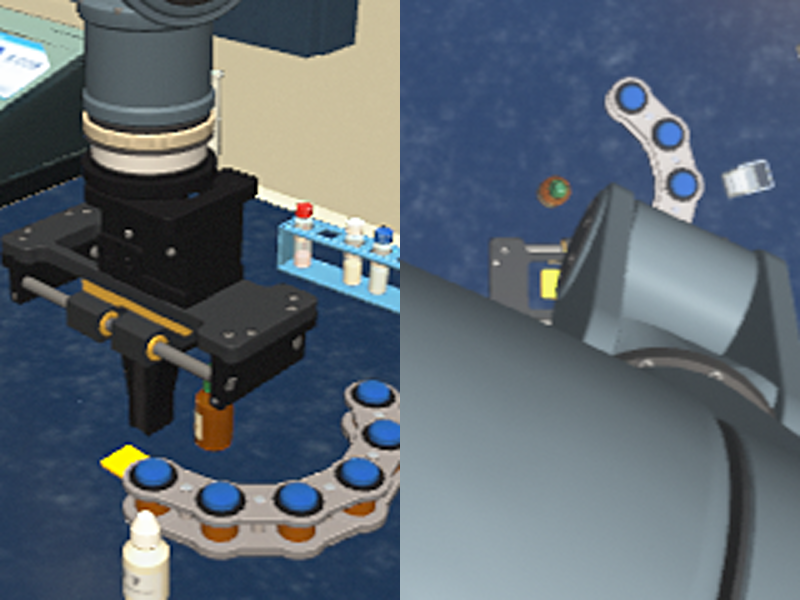

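The gripper is shut. Its tip shows at about (259,242) in scene coordinates, but a TCP at the reported pose should project to about (260,260). I'll check against the wrist camera and the known body corners.

```bash
cat >> h.py <<'E'
def proj(c,p):
    q=Rotation.from_euler('xyz',c['rotation']).as_matrix().T@(np.array(p)-c['eye']); return np.round([c['fx']*q[0]/q[2]+c['cx'],c['fy']*q[1]/q[2]+c['cy']],1)
E
python3 - <<'E'
from h import *
c=robot.camera('scene'); t=robot.camera('top'); w=robot.camera('wrist'); im=w['image']
print(w['eye'],w['rotation'])
for ce,s in blobs(im,(100,195,150),(115,255,255),150): print(np.round(ce,1),s,np.round(ray(w,*ce,0.038),4))
for ce,s in blobs(im,(20,150,150),(35,255,255),50): print('y',np.round(ce,1),s,np.round(ray(w,*ce,0.032),4))
for z in (.0375,.08): print(z,[proj(c,(.43+a,-.075+b,z+.07)) .tolist() for a,b in((-.0375,-.095),(.0375,-.095),(-.0375,.095))],[proj(t,(.43+a,-.075+.095,z+.1)).tolist() for a in(-.0375,.0375)])
cv2.imwrite('pics/w2.png',im[:,:,::-1])
E
```

```text
[ 0.35793528 -0.07497046  0.23634785] [ 2.87988276e+00 -4.03535336e-04  1.56921476e+00]
y [286.4 211.6] [271 200  29  25 597] [ 0.4252 -0.0474  0.032 ]
y [ 90.3 310.5] [ 46 305  99  11 517] [ 0.5081 -0.2016  0.032 ]
0.0375 [[291.2, 260.0], [324.5, 236.6], [202.3, 209.1]] [[273.8, 262.1], [273.4, 225.4]]
0.08 [[292.2, 234.3], [326.5, 212.1], [200.3, 186.2]] [[274.9, 262.9], [274.6, 224.3]]
```

View pics/w2.png

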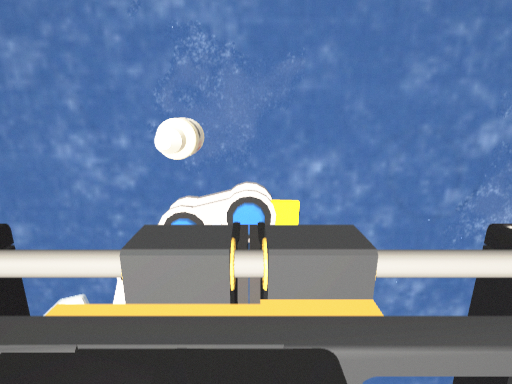

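Three observations agree. Nothing covers cap 1 in the wrist view, where the TCP should project. The body corner in the scene view is about 42 mm higher than predicted. The force is zero. So the real fingertips sit about 42 mm above the reported TCP, while x and y agree. I'll go down further and use the force to find contact.

{"name": "move_arm", "arguments": {
  "rows": [
    [0,0,0.6,0,0,0],
    [0,0,0.6,0,0,0],
    [0,0,0.6,0,0,0],
    [0,0,0.6,0,0,0],
    [0,0,0,0,0,0]
  ]
}}

```text
clock: 4.5
position: [0.4289, -0.0746, 0.0123]
tcp_rot: [3.14, -0.002, 3.141]
ft_force: [-0.2, 0.3, -0.1]
grip_width: 0.008
grip_force: 0.0
```

```bash
python3 - <<'E'
from h import *
o=robot.get_obs(); print(np.round(o['position'],4),np.round(o['tcp_rot'],3),np.round(o['ft_force'],2))
c=robot.camera('scene'); f=lambda im,k:cv2.resize(im[:,:,::-1],None,fx=k,fy=k,interpolation=cv2.INTER_CUBIC)
cv2.imwrite('pics/s4.png',f(c['image'][180:300,200:360],5))
E
```

```text
[ 0.4289 -0.0746  0.0123] [ 3.140e+00 -2.000e-03  3.141e+00] [-0.23  0.3  -0.12]
```

View pics/s4.png

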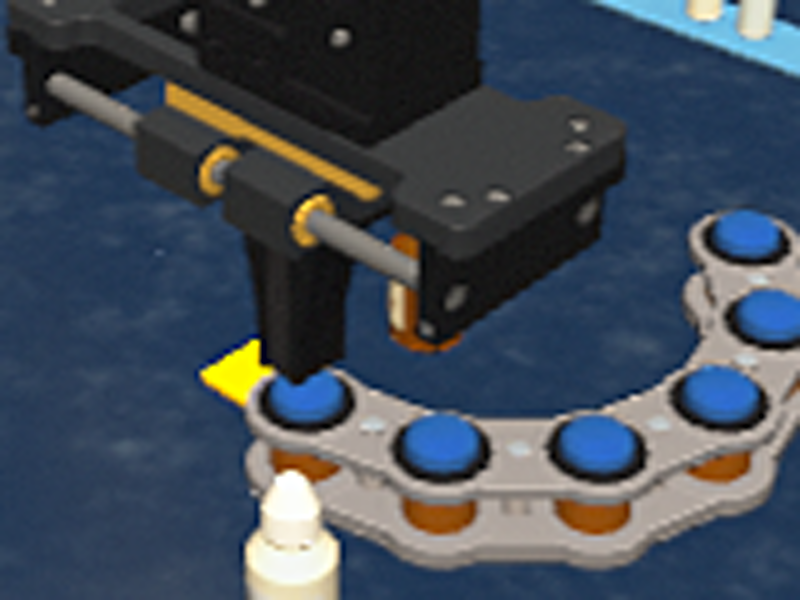

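The tip has come down over cap 1. Its near corner is at crop (298,382), about 12 mm above the cap, which fits the 42 mm offset. Nothing touches the bottles. I'll go on slowly.

{"name": "move_arm", "arguments": {
  "rows": [
    [0,0,0.4,0,0,0],
    [0,0,0.4,0,0,0],
    [0,0,0.1,0,0,0],
    [0,0,0,0,0,0],
    [0,0,0,0,0,0]
  ]
}}

```text
clock: 4.97
position: [0.4297, -0.0749, 0.0046]
tcp_rot: [3.142, -0.0, 3.141]
ft_force: [-0.5, 0.1, 0.0]
grip_width: 0.006
grip_force: 0.0
```

{"name": "move_arm", "arguments": {
  "rows": [
    [0,0,0.1,0,0,0],
    [0,0,0.1,0,0,0],
    [0,0,0,0,0,0]
  ]
}}

```text
clock: 5.22
position: [0.4298, -0.075, 0.0028]
tcp_rot: [-3.141, 0.0, 3.141]
ft_force: [-1.3, 0.2, 3.2]
grip_width: 0.004
grip_force: 1.3
```

{"name": "move_arm", "arguments": {
  "rows": [
    [0,0,0.1,0,0,0],
    [0,0,0.1,0,0,0],
    [0,0,0,0,0,0]
  ]
}}

```text
clock: 5.47
position: [0.4298, -0.075, 0.0006]
tcp_rot: [-3.141, 0.0, 3.141]
ft_force: [-0.7, 0.9, 3.7]
grip_width: 0.004
grip_force: 1.7
```

{"name": "move_arm", "arguments": {
  "rows": [
    [0,0,0.1,0,0,0],
    [0,0,0,0,0,0]
  ]
}}

```text
clock: 5.63
position: [0.4298, -0.075, -0.0004]
tcp_rot: [-3.142, 0.0, 3.141]
ft_force: [0.4, 0.6, 3.4]
grip_width: 0.006
grip_force: 1.6
```

{"name": "move_arm", "arguments": {
  "rows": [
    [0,0,0.05,0,0,0],
    [0,0,0,0,0,0]
  ]
}}

```text
clock: 5.8
position: [0.4298, -0.075, -0.0006]
tcp_rot: [-3.141, 0.0, 3.141]
ft_force: [-0.7, -0.1, 6.8]
grip_width: 0.006
grip_force: 3.1
```

{"name": "move_arm", "arguments": {
  "rows": [
    [0,0,0.05,0,0,0],
    [0,0,0,0,0,0]
  ]
}}

```text
clock: 5.97
position: [0.4298, -0.075, -0.0007]
tcp_rot: [-3.141, 0.001, 3.141]
ft_force: [0.6, 0.8, 9.8]
grip_width: 0.006
grip_force: 5.4
```

Cap 1 is home: z stopped at −0.0006 and the force rose to 10 N. On to cap 2 with the same pattern.

{"name": "move_arm", "arguments": {
  "rows": [
    [0,0,-1.5,0,0,0],
    [-0.4,-1.6,0,0,0,0],
    [-0.4,-1.6,0,0,0,0],
    [-0.4,-1.6,0,0,0,0],
    [0,0,0,0,0,0]
  ]
}}

```text
clock: 6.38
position: [0.4441, -0.1261, 0.0136]
tcp_rot: [-3.139, 0.004, 3.139]
ft_force: [0.7, -0.4, 0.5]
grip_width: 0.004
grip_force: 0.0
```

{"name": "move_arm", "arguments": {
  "rows": [
    [0,0,0,0,0,0],
    [0,0,0.4,0,0,0],
    [0,0,0.4,0,0,0],
    [0,0,0,0,0,0],
    [0,0,0,0,0,0]
  ]
}}

```text
clock: 6.8
position: [0.4409, -0.122, 0.0051]
tcp_rot: [3.141, -0.002, -3.142]
ft_force: [-0.1, 0.3, -0.6]
grip_width: 0.005
grip_force: 0.0
```

{"name": "move_arm", "arguments": {
  "rows": [
    [0,0,0.1,0,0,0],
    [0,0,0.1,0,0,0],
    [0,0,0.1,0,0,0],
    [0,0,0,0,0,0]
  ]
}}

```text
clock: 7.13
position: [0.4415, -0.1225, 0.0027]
tcp_rot: [3.141, -0.0, 3.141]
ft_force: [-0.3, 2.2, 2.9]
grip_width: 0.006
grip_force: 1.1
```

{"name": "move_arm", "arguments": {
  "rows": [
    [0,0,0.1,0,0,0],
    [0,0,0.1,0,0,0],
    [0,0,0.1,0,0,0],
    [0,0,0,0,0,0]
  ]
}}

```text
clock: 7.47
position: [0.4415, -0.1228, -0.0005]
tcp_rot: [3.141, -0.0, 3.141]
ft_force: [-0.5, 2.2, 2.5]
grip_width: 0.005
grip_force: 1.4
```

{"name": "move_arm", "arguments": {
  "rows": [
    [0,0,0.1,0,0,0],
    [0,0,0,0,0,0]
  ]
}}

```text
clock: 7.63
position: [0.4415, -0.1228, -0.0007]
tcp_rot: [3.142, -0.0, 3.141]
ft_force: [-0.4, 3.0, 10.0]
grip_width: 0.003
grip_force: 5.3
```

Cap 2 is home. For cap 3 I'll let the arm settle longer before contact.

{"name": "move_arm", "arguments": {
  "rows": [
    [0,0,-1.5,0,0,0],
    [-0.8,-0.9,0,0,0,0],
    [-0.9,-0.9,0,0,0,0],
    [-0.9,-0.9,0,0,0,0],
    [-0.8,-0.85,0,0,0,0]
  ]
}}

```text
clock: 8.05
position: [0.4768, -0.1599, 0.0136]
tcp_rot: [-3.14, 0.001, 3.141]
ft_force: [0.7, -0.7, -0.5]
grip_width: 0.004
grip_force: 0.0
```

{"name": "move_arm", "arguments": {
  "rows": [
    [0,0,0,0,0,0],
    [0,0,0.4,0,0,0],
    [0,0,0.3,0,0,0],
    [0,0,0,0,0,0],
    [0,0,0,0,0,0]
  ]
}}

```text
clock: 8.47
position: [0.4745, -0.1576, 0.0061]
tcp_rot: [3.141, -0.002, 3.141]
ft_force: [0.8, -0.1, 1.0]
grip_width: 0.006
grip_force: 0.0
```

{"name": "move_arm", "arguments": {
  "rows": [
    [0,0,0,0,0,0],
    [0,0,0,0,0,0],
    [0,0,0,0,0,0],
    [0,0,0,0,0,0],
    [0,0,0,0,0,0]
  ]
}}

```text
clock: 8.88
position: [0.4757, -0.1585, 0.0068]
tcp_rot: [-3.141, 0.0, 3.141]
ft_force: [0.1, -0.6, 0.5]
grip_width: 0.011
grip_force: 0.0
```

{"name": "move_arm", "arguments": {
  "rows": [
    [0,0,0.1,0,0,0],
    [0,0,0.1,0,0,0],
    [0,0,0.1,0,0,0],
    [0,0,0.1,0,0,0],
    [0,0,0,0,0,0]
  ]
}}

```text
clock: 9.3
position: [0.4757, -0.1585, 0.0027]
tcp_rot: [-3.142, 0.0, 3.141]
ft_force: [-0.3, 0.2, 1.3]
grip_width: 0.009
grip_force: 0.8
```

{"name": "move_arm", "arguments": {
  "rows": [
    [0,0,0.1,0,0,0],
    [0,0,0.1,0,0,0],
    [0,0,0.1,0,0,0],
    [0,0,0,0,0,0]
  ]
}}

```text
clock: 9.63
position: [0.4757, -0.1585, -0.0004]
tcp_rot: [-3.142, 0.0, 3.141]
ft_force: [-0.5, -0.0, 3.0]
grip_width: 0.006
grip_force: 1.5
```

{"name": "move_arm", "arguments": {
  "rows": [
    [0,0,0.1,0,0,0],
    [0,0,0,0,0,0]
  ]
}}

```text
clock: 9.8
position: [0.4757, -0.1585, -0.0007]
tcp_rot: [-3.141, 0.0, 3.141]
ft_force: [-1.8, 0.7, 9.3]
grip_width: 0.004
grip_force: 4.6
```

Cap 3 is home. Cap 4 next.

{"name": "move_arm", "arguments": {
  "rows": [
    [0,0,-1.5,0,0,0],
    [-1.2,-0.35,0,0,0,0],
    [-1.2,-0.35,0,0,0,0],
    [-1.2,-0.35,0,0,0,0],
    [-1.15,-0.35,0,0,0,0]
  ]
}}

```text
clock: 10.22
position: [0.5236, -0.1726, 0.0134]
tcp_rot: [3.142, -0.0, 3.141]
ft_force: [0.3, 0.1, -0.1]
grip_width: 0.007
grip_force: 0.0
```

{"name": "move_arm", "arguments": {
  "rows": [
    [0,0,0,0,0,0],
    [0,0,0.4,0,0,0],
    [0,0,0.3,0,0,0],
    [0,0,0,0,0,0],
    [0,0,0,0,0,0]
  ]
}}

```text
clock: 10.63
position: [0.5218, -0.1719, 0.006]
tcp_rot: [3.14, -0.002, 3.141]
ft_force: [0.4, 0.0, 0.3]
grip_width: 0.01
grip_force: 0.0
```

{"name": "move_arm", "arguments": {
  "rows": [
    [0,0,0,0,0,0],
    [0,0,0,0,0,0],
    [0,0,0,0,0,0],
    [0,0,0,0,0,0],
    [0,0,0,0,0,0]
  ]
}}

```text
clock: 11.05
position: [0.5232, -0.1726, 0.0068]
tcp_rot: [-3.141, 0.0, 3.141]
ft_force: [0.3, -0.1, 0.7]
grip_width: 0.005
grip_force: 0.0
```

{"name": "move_arm", "arguments": {
  "rows": [
    [0,0,0.1,0,0,0],
    [0,0,0.1,0,0,0],
    [0,0,0.1,0,0,0],
    [0,0,0.1,0,0,0],
    [0,0,0,0,0,0]
  ]
}}

```text
clock: 11.47
position: [0.5232, -0.1725, 0.0028]
tcp_rot: [-3.142, 0.0, 3.141]
ft_force: [-0.2, -0.9, 1.7]
grip_width: 0.001
grip_force: 1.3
```

{"name": "move_arm", "arguments": {
  "rows": [
    [0,0,0.1,0,0,0],
    [0,0,0.1,0,0,0],
    [0,0,0.1,0,0,0],
    [0,0,0,0,0,0]
  ]
}}

```text
clock: 11.8
position: [0.5232, -0.1726, -0.0004]
tcp_rot: [-3.142, 0.0, 3.141]
ft_force: [0.8, -0.6, 2.8]
grip_width: 0.007
grip_force: 1.5
```

{"name": "move_arm", "arguments": {
  "rows": [
    [0,0,0.1,0,0,0],
    [0,0,0,0,0,0]
  ]
}}

```text
clock: 11.97
position: [0.5232, -0.1725, -0.0007]
tcp_rot: [-3.141, 0.0, 3.141]
ft_force: [-2.4, 1.0, 9.3]
grip_width: 0.007
grip_force: 4.3
```

Cap 4 is home. Cap 5 next.

{"name": "move_arm", "arguments": {
  "rows": [
    [0,0,-1.5,0,0,0],
    [-1.2,0.3,0,0,0,0],
    [-1.2,0.3,0,0,0,0],
    [-1.2,0.3,0,0,0,0],
    [-1.2,0.3,0,0,0,0]
  ]
}}

```text
clock: 12.38
position: [0.5714, -0.1603, 0.0132]
tcp_rot: [3.141, -0.001, 3.141]
ft_force: [-0.4, -1.1, 0.0]
grip_width: 0.006
grip_force: 0.0
```

{"name": "move_arm", "arguments": {
  "rows": [
    [0,0,0,0,0,0],
    [0,0,0.4,0,0,0],
    [0,0,0.3,0,0,0],
    [0,0,0,0,0,0],
    [0,0,0,0,0,0]
  ]
}}

```text
clock: 12.8
position: [0.5698, -0.1604, 0.006]
tcp_rot: [3.141, -0.002, 3.14]
ft_force: [0.1, 0.5, -0.0]
grip_width: 0.003
grip_force: 0.0
```

{"name": "move_arm", "arguments": {
  "rows": [
    [0,0,0,0,0,0],
    [0,0,0,0,0,0],
    [0,0,0,0,0,0],
    [0,0,0,0,0,0],
    [0,0,0,0,0,0]
  ]
}}

```text
clock: 13.22
position: [0.5712, -0.1606, 0.0068]
tcp_rot: [-3.141, 0.0, 3.141]
ft_force: [-0.5, -0.1, -0.1]
grip_width: -0.001
grip_force: 0.0
```

{"name": "move_arm", "arguments": {
  "rows": [
    [0,0,0.1,0,0,0],
    [0,0,0.1,0,0,0],
    [0,0,0.1,0,0,0],
    [0,0,0.1,0,0,0],
    [0,0,0,0,0,0]
  ]
}}

```text
clock: 13.63
position: [0.5712, -0.1606, 0.0028]
tcp_rot: [-3.141, 0.0, 3.141]
ft_force: [-0.4, -0.9, 3.3]
grip_width: 0.008
grip_force: 1.4
```

{"name": "move_arm", "arguments": {
  "rows": [
    [0,0,0.1,0,0,0],
    [0,0,0.1,0,0,0],
    [0,0,0.1,0,0,0],
    [0,0,0,0,0,0]
  ]
}}

```text
clock: 13.97
position: [0.5712, -0.1606, -0.0005]
tcp_rot: [-3.142, 0.0, 3.141]
ft_force: [-0.4, 0.4, 2.4]
grip_width: 0.008
grip_force: 1.5
```

{"name": "move_arm", "arguments": {
  "rows": [
    [0,0,0.1,0,0,0],
    [0,0,0,0,0,0]
  ]
}}

```text
clock: 14.13
position: [0.5713, -0.1606, -0.0006]
tcp_rot: [-3.141, 0.0, 3.141]
ft_force: [-1.8, 1.2, 8.8]
grip_width: 0.007
grip_force: 4.0
```

Cap 5 is home. Cap 6 next, then lift clear.

{"name": "move_arm", "arguments": {
  "rows": [
    [0,0,-1.5,0,0,0],
    [-0.9,0.85,0,0,0,0],
    [-0.9,0.85,0,0,0,0],
    [-0.9,0.85,0,0,0,0],
    [-0.85,0.85,0,0,0,0]
  ]
}}

```text
clock: 14.55
position: [0.6077, -0.1252, 0.0129]
tcp_rot: [3.141, -0.0, 3.141]
ft_force: [0.2, -1.3, 0.0]
grip_width: 0.005
grip_force: 0.0
```

{"name": "move_arm", "arguments": {
  "rows": [
    [0,0,0,0,0,0],
    [0,0,0.4,0,0,0],
    [0,0,0.3,0,0,0],
    [0,0,0,0,0,0],
    [0,0,0,0,0,0]
  ]
}}

```text
clock: 14.97
position: [0.6058, -0.1267, 0.006]
tcp_rot: [3.141, -0.002, 3.14]
ft_force: [0.4, 0.6, -0.8]
grip_width: 0.006
grip_force: 0.0
```

{"name": "move_arm", "arguments": {
  "rows": [
    [0,0,0,0,0,0],
    [0,0,0,0,0,0],
    [0,0,0,0,0,0],
    [0,0,0,0,0,0],
    [0,0,0,0,0,0]
  ]
}}

```text
clock: 15.38
position: [0.6067, -0.1268, 0.0068]
tcp_rot: [-3.141, 0.0, 3.141]
ft_force: [0.0, 0.6, 0.2]
grip_width: 0.005
grip_force: 0.0
```

{"name": "move_arm", "arguments": {
  "rows": [
    [0,0,0.1,0,0,0],
    [0,0,0.1,0,0,0],
    [0,0,0.1,0,0,0],
    [0,0,0.1,0,0,0],
    [0,0,0,0,0,0]
  ]
}}

```text
clock: 15.8
position: [0.6067, -0.1266, 0.0029]
tcp_rot: [-3.141, 0.0, 3.141]
ft_force: [-0.2, 0.2, 2.2]
grip_width: 0.005
grip_force: 1.3
```

{"name": "move_arm", "arguments": {
  "rows": [
    [0,0,0.1,0,0,0],
    [0,0,0.1,0,0,0],
    [0,0,0.1,0,0,0],
    [0,0,0,0,0,0]
  ]
}}

```text
clock: 16.13
position: [0.6067, -0.1266, -0.0004]
tcp_rot: [-3.142, 0.0, 3.141]
ft_force: [-0.3, 0.5, 3.7]
grip_width: 0.009
grip_force: 1.6
```

{"name": "move_arm", "arguments": {
  "rows": [
    [0,0,0.1,0,0,0],
    [0,0,0,0,0,0]
  ]
}}

```text
clock: 16.3
position: [0.6068, -0.1266, -0.0006]
tcp_rot: [-3.141, 0.0, 3.141]
ft_force: [-1.7, 0.5, 8.4]
grip_width: 0.006
grip_force: 3.9
```

{"name": "move_arm", "arguments": {
  "rows": [
    [0,0,-1.0,0,0,0],
    [0,0,-2.5,0,0,0],
    [0,0,-3.5,0,0,0],
    [0,0,-3.5,0,0,0],
    [0,0,-3.5,0,0,0]
  ]
}}

```text
clock: 16.72
position: [0.6062, -0.1264, 0.1396]
tcp_rot: [3.141, -0.001, 3.141]
ft_force: [1.5, -0.1, -1.3]
grip_width: 0.004
grip_force: 0.0
```

{"name": "move_arm", "arguments": {
  "rows": [
    [0,3.0,0,0,0,0],
    [0,3.8,0,0,0,0],
    [0,3.8,0,0,0,0],
    [0,3.8,0,0,0,0],
    [0,3.8,0,0,0,0]
  ]
}}

```text
clock: 17.13
position: [0.6066, 0.0569, 0.1388]
tcp_rot: [3.141, 0.0, 3.14]
ft_force: [0.9, 0.8, 0.8]
grip_width: 0.005
grip_force: 0.0
```

{"name": "move_arm", "arguments": {
  "rows": [
    [0,3.8,0,0,0,0],
    [0,3.8,0,0,0,0],
    [0,0,0,0,0,0],
    [0,0,0,0,0,0],
    [0,0,0,0,0,0]
  ]
}}

```text
clock: 17.55
position: [0.6067, 0.1313, 0.1385]
tcp_rot: [-3.141, -0.0, -3.141]
ft_force: [-0.2, 0.2, 0.2]
grip_width: 0.003
grip_force: 0.0
```

```bash
python3 - <<'E'
from h import *
o=robot.get_obs(); print(np.round(o['position'],4),np.round(o['ft_force'],2))
t=robot.camera('top'); c=robot.camera('scene')
for n,k in(('top',t),('scene',c)):
    P=[ (ce,ray(k,*ce,0.034)) for ce,s in blobs(k['image'],(100,150,120),(115,255,255),40) if s[4]<200]
    for ce,p in P:
        if .4<p[0]<.65 and -.2<p[1]<0: print(n,np.round(ce,1),np.round(p,4))
f=lambda im,k:cv2.resize(im[:,:,::-1],None,fx=k,fy=k,interpolation=cv2.INTER_CUBIC)
cv2.imwrite('pics/s5.png',np.hstack([f(c['image'][195:345,225:405],2.2),f(t['image'][145:295,265:445],2.2)]))
E
```

```text
[0.6067 0.1313 0.1385] [-0.21  0.23  0.25]
top [332.3 168.6] [ 0.6069 -0.1272  0.034 ]
top [347.  183.4] [ 0.5711 -0.1611  0.034 ]
top [352.7 203.5] [ 0.5233 -0.1729  0.034 ]
top [347.5 223.5] [ 0.4763 -0.1589  0.034 ]
top [332.8 238.4] [ 0.442  -0.1233  0.034 ]
top [312.5 243.4] [ 0.4305 -0.0757  0.034 ]
scene [348.9 227.3] [ 0.6082 -0.1262  0.034 ]
scene [354.  243.6] [ 0.5725 -0.1606  0.034 ]
scene [261.  259.5] [ 0.431  -0.0753  0.034 ]
scene [343.6 259.4] [ 0.5243 -0.1723  0.034 ]
scene [287.8 269.2] [ 0.4429 -0.1229  0.034 ]
scene [319.  269.2] [ 0.477  -0.1584  0.034 ]
```

View pics/s5.png

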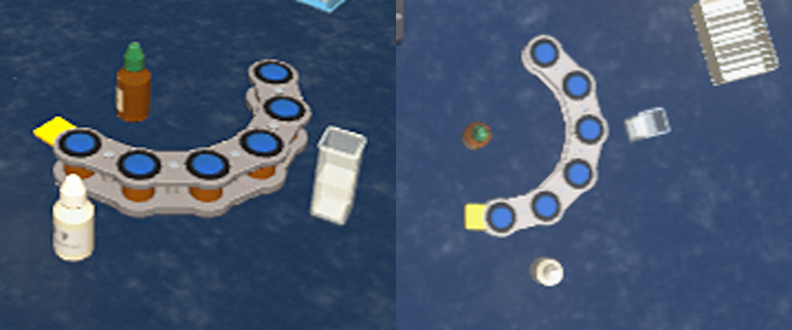

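All six caps now sit flat with a full black ring showing: scene crop (80,142), (139,165), (208,163), (262,143), (285,107) and (274,72). The tray, both bottles and the cell are where they were, and the hand is clear.

```bash
python3 -c "
from workcell import robot
print(robot.job_done())"
```

```text
the job is handed in; nothing more can be done
None
```

All six caps were pressed home in order from the yellow tab; the tray, bottles and cell look unmoved, the hand is clear, and the job was handed in at about 18 s.

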